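# Blow clean and clamp a watch in the casing press

## Task

Take the holder with the gold watch and set it down flat in the nest of the press's shuttle, letting go of it, while the shuttle is at its loading end; then push the red cap of the air-duster can right down to blow the watch clean and let it come up again. Then slide the shuttle fully home under the press and push the press lever down until its catch holds it there by itself. Leave the other watch holder and the other loose things on the bench where they are.

Things in the scene. Friction and masses are not known exactly. Their poses are not given: they have to be found in the camera images.
- gold_holder: loose dark grey block with a gold watch head fixed on top; block 56 (own x) x 90 (own y) x 34 mm, the watch 42 mm across and 10 mm higher (44 mm overall). Origin at the centre of its underside. Either way round fits the nest. About 150 g; grip it across the 56 mm width.
- steel_holder: bystander, not to be moved: the same holder block with a steel watch with a dark blue dial. Origin at the centre of its underside.
- station: fixed casing press on a 12 mm dark base plate. Origin on the table under the press ram (home); own x points from the lever's free end to its hinge (away from the robot at yaw 0), own y is the way the shuttle slides home; the loading end is at y = -150 mm. Plate: x -50 to 130, y -280 to 65 mm, plus a tongue under the lever to x = -105. Green hinge tower at x = 115, 121 mm tall.
- nest (a point): centre of the nest floor on top of the sliding aluminium shuttle, 22 mm above the table; axes parallel to the station's. The nest takes the holder with its 90 mm length along the station's y: inside 64 x 98 mm, blue end walls 12 mm high and 10 mm high blue lips at the four corners; the long sides are open in the middle 64 mm, for fingers.
- shuttle_grip (a point): top centre of the shuttle's upright black handle, 74 mm above the table, 97 mm outward (-y) from the nest centre; the handle is 26 mm (station x) by 16 mm (station y) by 62 mm tall.
- shuttle (a joint): how far the shuttle has slid towards home, in m: 0 at the loading end, 0.15 fully home. It stays where it is left (about 2 N of friction).
- cap_top (a point): top centre of the sprung red cap (30 mm across, 24 mm tall) on the fixed white and blue air-duster can, 190 mm above the table, at station x = 100, y = -80 mm; its nozzle points at the loading end.
- cap (a joint): how far the cap is pressed, in m: 0 up, 0.008 right down (about 5 N); springs back.
- lever_pad (a point): centre of the top face of the black pad (56 mm long, 50 mm wide) at the free end of the green press lever. It moves with the lever on a circle about the hinge: 213 mm from the hinge line and 15 mm above the lever's axis; own x runs along the lever towards the hinge.
- lever_hinge (a point): middle of the lever's hinge axis (along the station's y), 100 mm above the table at station x = 110 mm.
- lever (a joint): how far the lever is pressed down, in rad: 0 raised 0.6 rad (34 degrees) above level (sprung up), 0.6 level, 0.625 hard stop. At about 0.61 a sprung brass pawl on the post beneath snaps over the lever's catch; let go, it then rests at about 0.6. Pressing takes about 6 to 12 N at the pad.
- screwdriver: bystander: loose screwdriver 150 mm long lying on the bench; not to be moved.
- jar: bystander: loose white jar with blue lid, 56 mm across, 60 mm tall; origin under its centre; not to be moved.
- cup: bystander: loose yellow cup, 64 mm across, 60 mm tall; origin under its centre; not to be moved.
Not all that is in view belongs to the job. Leave any green or turquoise look-alike of the gold_holder alone.

How it is judged:
On the way, in this order (a step that is already met when the one before it is completed fails the run):
1. the gold watch's holder sits flat in the nest, released, with the shuttle at the loading end (slid less than 50 mm) (x of gold_holder in the frame of nest between -0.008 and 0.008 m and y of gold_holder in the frame of nest between -0.008 and 0.008 m and z of gold_holder in the frame of nest below 0.004 m and angle between gold_holder's own z axis and vertical below 0.08 rad and contact force between the fingers and gold_holder below 0.05 N and linear speed of gold_holder below 0.02 m/s and value of joint shuttle below 0.05 m), for 0.2 s.
2. the can's cap is pressed at least 5 mm down while the holder waits in the nest at the loading end (x of gold_holder in the frame of nest between -0.008 and 0.008 m and y of gold_holder in the frame of nest between -0.008 and 0.008 m and z of gold_holder in the frame of nest below 0.004 m and angle between gold_holder's own z axis and vertical below 0.08 rad and value of joint shuttle below 0.05 m and value of joint cap above 0.005 m), for 0.1 s.
3. the cap is up again and the shuttle is home (within 6 mm) with the holder in the nest (x of gold_holder in the frame of nest between -0.008 and 0.008 m and y of gold_holder in the frame of nest between -0.008 and 0.008 m and z of gold_holder in the frame of nest below 0.004 m and angle between gold_holder's own z axis and vertical below 0.08 rad and value of joint shuttle above 0.144 m and value of joint cap below 0.002 m), for 0.2 s.
4. the lever is down and held by its catch, not touched by the robot (x of gold_holder in the frame of nest between -0.008 and 0.008 m and y of gold_holder in the frame of nest between -0.008 and 0.008 m and z of gold_holder in the frame of nest below 0.004 m and angle between gold_holder's own z axis and vertical below 0.08 rad and value of joint shuttle above 0.144 m and value of joint lever above 0.58 rad and contact force between each of the arm, the fingers and lever below 0.05 N), for 0.3 s.
At the end, for the whole second after the job is handed in: The gold watch's holder sits flat in the nest (within 8 mm of its centre, within 4 mm of its floor, tilted less than 0.08 rad), at rest and released; the shuttle is home within 6 mm; the cap is up (under 2 mm); the lever stays down by its catch (joint above 0.58 rad) (all of step 3 and contact force between the fingers and gold_holder below 0.05 N and linear speed of gold_holder below 0.02 m/s and value of joint lever above 0.58 rad and velocity of joint lever between -0.05 and 0.05 rad/s); the robot touches nothing.
It fails at once if the steel watch's holder is moved more than 25 mm (distance of steel_holder from where it was at the start of the episode above 0.025 m).
It fails at once if the screwdriver, jar or cup is moved more than 30 mm (distance of any of screwdriver, jar, cup from where it was at the start of the episode above 0.03 m).
It also fails if it takes over 72 s, if anything falls off the work surface, if the arm or the gripper's body presses on something with over 40 N, if the wrist force passes 120 N, or if a joint passes its speed limit or range.

## Robot

A 6-joint arm with a two-finger parallel gripper is mounted at the origin on the work surface. World frame = base frame: x ahead of the robot, y to its left, z up, the work surface at z = 0. Lengths are in m, angles in rad, forces in N, time in s.
With the tool pointing down it reaches from about 0.25 to 0.775 m from the base axis. Payload 4 kg.
Tool frame: the origin (TCP) lies at the very end of the fingers, on their centre line; the grasp point (between the pads) lies bot.grasp_offset behind it (bot.grasp_offset is the distance from the TCP to the grasp point, in m); z points along the fingers, y is the line along which they close (so a half turn about z gives the same grasp; the last joint's range is limited). The gripper opens to 85 mm and grips with 20 to 120 N. Pads are 22 mm wide; open, the fingers measure 114 mm over their backs; the gripper's body (76 mm by 85 mm) begins 54 mm behind the grasp point. The pads swing forward as they close: fully open they stand 13 mm farther back than shut.
Start: joints at [-1.208, 0.087, 1.371, -0, 1.684, -0.103], TCP at [0.247, -0.491, 0.231] pointing down, gripper open.
Joint ranges: [-3.1, 3.1], [-0.76, 2.03], [0.27, 2.55], [-1.08, 4.22], [0.17, 2.65], [-2.57, 2.57]. Speed limits (rad/s): [2.79, 2.79, 3.14, 3.14, 3.14, 3.14].

## Interface

Orientations are given as a rotation vector (axis times angle).
In Python, from rig import bot, optics gives the robot as it stands. The module is installed in compiled form; this text tells all that it offers.
- The arm moves only by the tool servo_tool, never from a script. Its argument "increments" is a list of rows, each an object with "travel": the shift along the tool's x, y, z in mm, a list of three; "delta_rot": the turn, a rotation vector about the tool's x, y, z in rad, a list of three; "jaw": the closure in counts, from 0 (fully open) to 255 (shut). A call has 1 to 20 rows; each row is the pose to reach, as a shift and turn from the pose commanded when the call began, along the tool's axes at that moment; what a row does not reach only later rows make up. A row lasts 1/10 s, in which the tool goes at most 50 mm and 8.59 degrees, less where a joint would pass 70% of its speed; a pose out of reach is approached as far as the arm can. A call with a gripper value outside its range is refused whole. The fingers move at their own pace and stop on an object; "newtons" is the grip in N (left out, the last holds). Time passes only in rows, so rows that repeat a pose let the fingers close. It gives the time, the measured TCP pose, the force, the opening and the grip force at its end, in the units of the state.
- bot.observe(): the state, without advancing time (a new reading comes with each control period).
- optics.capture(name): name is "scene" or "side" or "wrist"; returns a dict with "color" (420x560x3 uint8, blue, green, red), "z_map" (420x560 float32, m along the optical axis (not along the pixel's ray), 0 where there is no reading), "intrinsics" (3x3 intrinsics, pixels), "pose" (4x4, takes a point from camera to world coordinates); the wrist camera has in their place "tool_from_camera" (4x4, takes a point from camera to tool coordinates, whose origin is the TCP and whose axes are the flange's). Camera axes: x right, y down, z forward; pixel columns grow to the right and rows downward; lengths in m; the calibration is good to about 2 mm. A picture is of the moment at which its call begins: read the wrist's pose just before it.
- bot.sign_off(): hands the job in; it is judged then, once.
The state is a dict: "t": time; "joint_pos": joint angles; "qd": joint speeds; "joint_torque": joint torques, N m; "ee_pos": TCP position; "ee_rot": TCP orientation; "force": force on the tool from outside, world axes, zero at the start; "torque": the same for the moment, N m; "finger_gap": finger opening in m; "grasp_force": force on a finger pad.
Only numpy, scipy, OpenCV 4.12 (cv2) and the standard library are available. Lean on these libraries where they do the work, as an engineer would, in place of code of your own. Each camera call takes 0.05 s, during which the arm holds its last target. There are 200 camera calls.

## Working session

There is one attempt and no reset: what is moved stays moved. The work goes in short steps, Python scripts to look and compute and a tool call to move; the robot and the scene stay as the last step left them, time stands still between calls to the robot, and variables do not carry over. Pictures are saved under pics/ and viewed, at most 10 in all, crops included, and the job is handed in when it is done.

Besides the shell and the picture viewer there is one more tool, called after "Emit:" by a JSON object that holds its "name" and its "arguments". servo_tool: Moves the arm, as the interface text tells. Its arguments: {"type":"object","properties":{"increments":{"type":"array"},"newtons":{"type":"number"}},"required":["increments"]}

```bash
mkdir -p pics; cat > h.py <<'E'
import numpy as np, cv2
from scipy.spatial.transform import Rotation as R
from rig import bot, optics
def cap(n):
    s=bot.observe(); c=optics.capture(n)
    if n=='wrist':
        T=np.eye(4);T[:3,:3]=R.from_rotvec(s['ee_rot']).as_matrix();T[:3,3]=s['ee_pos']
        c['pose']=T@c['tool_from_camera']
    return c
def cloud(c):
    z=c['z_map'];K=c['intrinsics'];v,u=np.indices(z.shape)
    p=np.stack([(u-K[0,2])/K[0,0]*z,(v-K[1,2])/K[1,1]*z,z],-1)
    w=p@c['pose'][:3,:3].T+c['pose'][:3,3]; w[z==0]=np.nan
    return w
def ray(c,u,v,h):
    K=c['intrinsics'];d=c['pose'][:3,:3]@np.array([(u-K[0,2])/K[0,0],(v-K[1,2])/K[1,1],1]);o=c['pose'][:3,3]
    return o+d*(h-o[2])/d[2]
E
python3 - <<'E'
from h import *
a=cap('scene');b=cap('side');
np.savez('s0.npz',**a);np.savez('d0.npz',**b)
cv2.imwrite('pics/a.png',a['color']);cv2.imwrite('pics/b.png',b['color'])
print(bot.observe(),bot.grasp_offset)
E
```

```text
{'t': 0.1, 'joint_pos': array([-1.20809901e+00,  8.79090436e-02,  1.37215048e+00, -2.62656675e-05,
        1.68360544e+00, -1.03086046e-01]), 'qd': array([-0.00031311, -0.00110353, -0.00290631,  0.00021417, -0.0016127 ,
       -0.00044273]), 'joint_torque': array([ 3.05455083e-03, -3.53012788e+01, -3.14219677e+01, -1.61178275e-05,
        7.89946265e-03,  1.18529331e-05]), 'ee_pos': array([ 0.2468472 , -0.49097488,  0.23021688]), 'ee_rot': array([-3.05478427e+00, -7.24576807e-01,  4.61707817e-04]), 'force': array([ 0.25586705, -0.532676  , -0.51152813]), 'torque': array([-0.01571516, -0.0182928 ,  0.06307421]), 'grasp_force': 0.0, 'finger_gap': 0.08534224211280697} 0.0187
```

View pics/a.png

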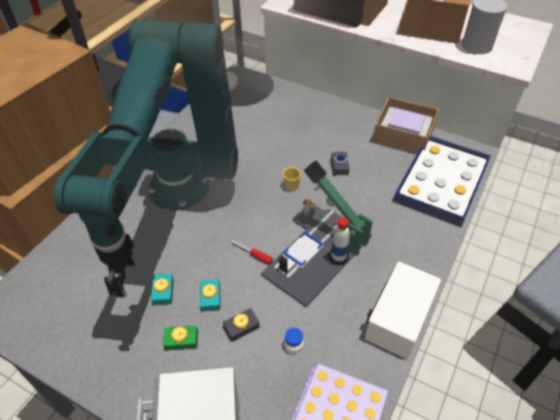

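View pics/b.png

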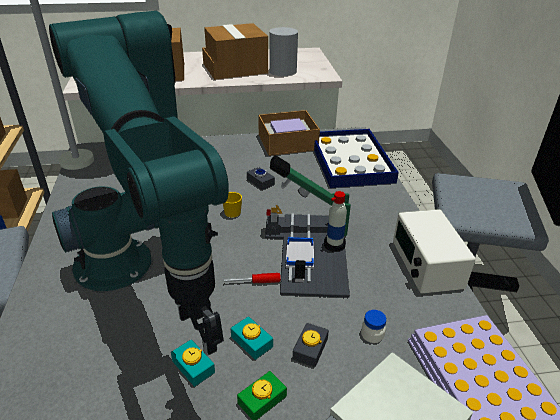

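The scene view shows these candidates: the dark grey block with a gold watch at (241,323), turquoise look-alikes at (162,287) and (209,293), a green one at (180,336), and the steel one at (341,161). I choose (241,323). The shuttle nest is at (303,250), the cap at (343,225) and the lever pad at (317,172).

```bash
cat > m.py <<'E'
from h import *
a=dict(np.load('s0.npz'));b=dict(np.load('d0.npz'))
def box(c,w,mask,x0,y0,x1,y1,n):
    m=np.zeros(mask.shape,bool);m[y0:y1,x0:x1]=mask[y0:y1,x0:x1]
    p=w[m];p=p[~np.isnan(p).any(1)];v,u=np.nonzero(m)
    print(n,len(p),'px',u.mean().round(1),v.mean().round(1),'med',np.median(p,0).round(4),'min',np.percentile(p,3,0).round(3),'max',np.percentile(p,97,0).round(3));return p
def rect(p,n):
    r=cv2.minAreaRect(p[:,:2].astype(np.float32)*1000);print(n,r)
for c,nm,g,cp,plate in((a,'scene',(220,305,262,345),(332,215,356,235),(255,205,365,305)),(b,'side',(290,320,332,368),(330,188,348,206),(262,205,352,300))):
    w=cloud(c);hsv=cv2.cvtColor(c['color'],cv2.COLOR_BGR2HSV);H,S,V=cv2.split(hsv)
    box(c,w,(H>12)&(H<35)&(S>130)&(V>100),*g,nm+' watch')
    z=w[...,2]
    p=box(c,w,(z>.028)&(z<.039),*g,nm+' blocktop');rect(p,'block')
    box(c,w,((H<8)|(H>172))&(S>130),*cp,nm+' cap')
    p=box(c,w,((H<8)|(H>172))&(S>130)&(z>.184),*cp,nm+' captop') 
    p=box(c,w,(z>.007)&(z<.017)&(V<110),*plate,nm+' plate');rect(p,'plate')
    p=box(c,w,(H>100)&(H<130)&(S>130)&(z>.025)&(z<.045),*plate,nm+' nestblue');rect(p,'nest')
    p=box(c,w,(z>.06)&(z<.085)&(V<70),*plate,nm+' handle')
w=cloud(a);H,S,V=cv2.split(cv2.cvtColor(a['color'],cv2.COLOR_BGR2HSV))
p=box(a,w,(V<70)&(w[...,2]>.1),300,158,335,190,'pad');rect(p,'pad')
p=box(a,w,(H>60)&(H<95)&(S>80)&(w[...,2]>.1),320,170,380,255,'lever');rect(p,'lever')
t=np.hstack([cv2.resize(a['color'][205:345,215:365],(450,420),interpolation=2),cv2.resize(a['color'][150:260,290:380],(344,420),interpolation=2)])
cv2.imwrite('pics/c.png',t)
E
python3 m.py
```

```text
scene watch 163 px 240.6 320.8 med [ 0.4886 -0.3648  0.0448] min [ 0.471 -0.381  0.036] max [ 0.506 -0.345  0.05 ]
scene blocktop 405 px 240.4 322.7 med [ 0.4887 -0.3708  0.0346] min [ 0.448 -0.406  0.029] max [ 0.525 -0.32   0.039]
block ((485.9125671386719, -361.23876953125), (90.42314910888672, 61.12502670288086), 57.8629035949707)
scene cap 102 px 342.3 222.5 med [ 0.6284 -0.0209  0.1888] min [ 0.611 -0.029  0.174] max [ 0.641 -0.003  0.195]
scene captop 81 px 342.5 221.7 med [ 0.6281 -0.0181  0.1897] min [ 0.612 -0.028  0.184] max [ 0.641 -0.003  0.195]
scene plate 2363 px 309.8 263.3 med [ 0.5677 -0.1014  0.0131] min [ 0.455 -0.2    0.008] max [0.649 0.121 0.017]
plate ((535.8289794921875, -29.327362060546875), (340.8251647949219, 247.43435668945312), 76.5925064086914)
scene nestblue 53 px 305.4 244.6 med [ 0.5283 -0.0027  0.0334] min [ 0.475 -0.106  0.026] max [0.563 0.011 0.039]
nest ((519.1211547851562, -47.16364669799805), (110.15654754638672, 72.32166290283203), 77.99762725830078)
scene handle 121 px 326.1 247.8 med [0.6446 0.0246 0.0736] min [ 0.492 -0.151  0.061] max [0.
[... 819 characters left out ...]
0 med [ 0.5251 -0.0093  0.0309] min [ 0.477 -0.108  0.026] max [0.6   0.01  0.035]
nest ((525.5993041992188, -49.56279754638672), (186.7506561279297, 131.48849487304688), 39.42158126831055)
side handle 208 px 323.6 241.0 med [ 0.6109 -0.0381  0.0712] min [ 0.487 -0.152  0.061] max [0.672 0.028 0.084]
pad 253 px 314.9 171.9 med [0.4856 0.0841 0.2325] min [0.464 0.068 0.214] max [0.506 0.111 0.248]
pad ((484.94140625, 91.76350402832031), (50.5139274597168, 50.420082092285156), 79.12532806396484)
lever 520 px 345.2 207.7 med [0.6086 0.0698 0.1439] min [0.513 0.031 0.11 ] max [0.671 0.091 0.211]
lever ((593.4168701171875, 68.29229736328125), (57.28379821777344, 177.150390625), 81.18814086914062)
```

View pics/c.png

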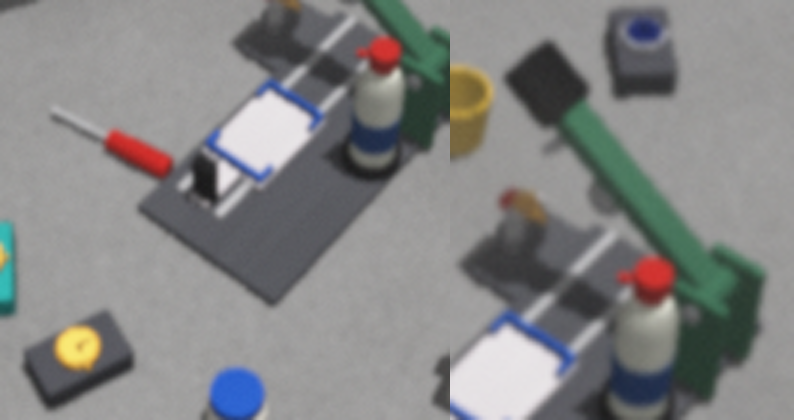

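The crop confirms the gold watch on the dark grey block; the station shows the lever raised and the shuttle at its loading end. I move above the holder next.

```bash
cat >> h.py <<'E'
def to(x,y,z,close_deg=None,s=None):
    s=s or bot.observe();M=R.from_rotvec(s['ee_rot']).as_matrix()
    t=M.T@(np.array([x,y,z])-s['ee_pos'])*1000
    yd=np.degrees(np.arctan2(M[1,1],M[0,1]));d=0 if close_deg is None else (close_deg-yd+90)%180-90
    # target: exactly down, closing dir yd+d
    a=np.radians(yd+d);Y=np.array([np.cos(a),np.sin(a),0]);Z=np.array([0,0,-1.]);N=np.stack([np.cross(Y,Z),Y,Z],1)
    print('travel',t.round(1),'drot',R.from_matrix(M.T@N).as_rotvec().round(4),'ee',s['ee_pos'].round(4),'t',round(s['t'],2),'gap',s['finger_gap'].round(4))
E
python3 - <<'E'
from h import *
to(.4855,-.3630,.16,-32)
a=dict(np.load('s0.npz'));b=dict(np.load('d0.npz'))
for c,bx in((a,(280,225,330,275)),(b,(280,235,318,285))):
    w=cloud(c);V=c['color'].max(2);m=np.zeros(V.shape,bool);x0,y0,x1,y1=bx;z=w[...,2]
    sl=np.s_[y0:y1,x0:x1];m[sl]=((V>170)&(z>.017)&(z<.028))[sl]
    n,l,st,ce=cv2.connectedComponentsWithStats(m.astype(np.uint8));k=1+np.argmax(st[1:,4])
    p=w[l==k];print(cv2.minAreaRect((p[:,:2]*1000).astype(np.float32)),p[:,2].mean(),len(p))
    m[:]=0;m[sl]=((z>.066)&(z<.08)&(V<80))[sl];p=w[m];print('handle',len(p),p.mean(0),p.min(0),p.max(0))
E
```

```text
Traceback (most recent call last):
  File "h.py", line 24, in to
    print('travel',t.round(1),'drot',R.from_matrix(M.T@N).as_rotvec().round(4),'ee',s['ee_pos'].round(4),'t',round(s['t'],2),'gap',s['finger_gap'].round(4))
                                                                                                                                   ^^^^^^^^^^^^^^^^^^^^^
AttributeError: 'float' object has no attribute 'round'
```

```bash
sed -i "s/s\['finger_gap'\].round(4)/round(s['finger_gap'],4)/" h.py
python3 - <<'E'
from h import *
to(.4855,-.3630,.16,-32)
a=dict(np.load('s0.npz'));b=dict(np.load('d0.npz'))
for c,bx in((a,(280,225,330,275)),(b,(280,235,318,285))):
    w=cloud(c);V=c['color'].max(2);m=np.zeros(V.shape,bool);x0,y0,x1,y1=bx;z=w[...,2]
    sl=np.s_[y0:y1,x0:x1];m[sl]=((V>170)&(z>.017)&(z<.028))[sl]
    n,l,st,ce=cv2.connectedComponentsWithStats(m.astype(np.uint8));k=1+np.argmax(st[1:,4])
    p=w[l==k];print(cv2.minAreaRect((p[:,:2]*1000).astype(np.float32)),p[:,2].mean(),len(p))
    m[:]=0;m[sl]=((z>.066)&(z<.08)&(V<80))[sl];p=w[m];print('handle',len(p),p.mean(0),p.min(0),p.max(0))
E
```

```text
travel [270.7  -7.   70.3] drot [-0.002  -0.0007 -0.5465] ee [ 0.2468 -0.491   0.2302] t 0.1 gap 0.0853
((521.2908935546875, -42.68492889404297), (93.51253509521484, 77.27025604248047), 81.23108673095703) 0.023304654343187844 484
handle 34 [ 0.50260088 -0.14535533  0.07479702] [ 0.4900387  -0.15124897  0.06812751] [ 0.51450668 -0.1368903   0.07890079]
((520.3634643554688, -40.17667007446289), (87.67697143554688, 75.47145080566406), 76.72196197509766) 0.02117352998978344 466
handle 53 [ 0.49777261 -0.14610173  0.07158326] [ 0.48569813 -0.15361947  0.06627621] [ 0.51029029 -0.13594476  0.07635767]
```

Emit:
{"name": "servo_tool", "arguments": {"increments": [{"travel": [45,-1,10],"delta_rot": [0,0,-0.1],"jaw": 0},{"travel": [90,-2,22],"delta_rot": [0,0,-0.2],"jaw": 0},{"travel": [135,-3,34],"delta_rot": [0,0,-0.3],"jaw": 0},{"travel": [180,-4,46],"delta_rot": [0,0,-0.42],"jaw": 0},{"travel": [225,-6,58],"delta_rot": [-0.002,-0.001,-0.5465],"jaw": 0},{"travel": [271,-7,70],"delta_rot": [-0.002,-0.001,-0.5465],"jaw": 0},{"travel": [271,-7,70],"delta_rot": [-0.002,-0.001,-0.5465],"jaw": 0},{"travel": [271,-7,70],"delta_rot": [-0.002,-0.001,-0.5465],"jaw": 0}]}}

```text
t: 0.9
ee_pos: [0.4862, -0.3624, 0.1599]
ee_rot: [-2.746, -1.526, 0.003]
force: [-0.7, 0.4, -0.8]
finger_gap: 0.0853
grasp_force: 0.0
```

```bash
cat > w.py <<'E'
from h import *
import sys
c=cap('wrist');w=cloud(c);cv2.imwrite(sys.argv[1],c['color']);np.savez('w.npz',**c)
z=w[...,2];V=c['color'].max(2);H,S,_=cv2.split(cv2.cvtColor(c['color'],cv2.COLOR_BGR2HSV))
m=(z>.029)&(z<.038)&(S<90)
n,l,st,ce=cv2.connectedComponentsWithStats(m.astype(np.uint8))
for k in range(1,n):
    if st[k,4]>800: p=w[l==k];print(ce[k],st[k],cv2.minAreaRect((p[:,:2]*1000).astype(np.float32)),np.median(p[:,2]))
m=(H>12)&(H<35)&(S>130)&(z>.038)&(z<.05);p=w[m];print('watch',len(p),(p.min(0)+p.max(0))/2,p.mean(0))
to(.4855,-.363,.003)
E
python3 w.py pics/w1.png
```

```text
[278.83351064 196.5356383 ] [ 249  154   61   92 3760] ((485.63275146484375, -361.9278564453125), (88.86639404296875, 55.99190902709961), 58.38329315185547) 0.03438557577590115
watch 3158 [ 0.42024944 -0.396158    0.0424705 ] [ 0.40271539 -0.36614576  0.04384951]
travel [  0.6  -0.4 157.8] drot [ 0.0003  0.0021 -0.    ] ee [ 0.4856 -0.3634  0.1608] t 0.95 gap 0.085
```

View pics/w1.png

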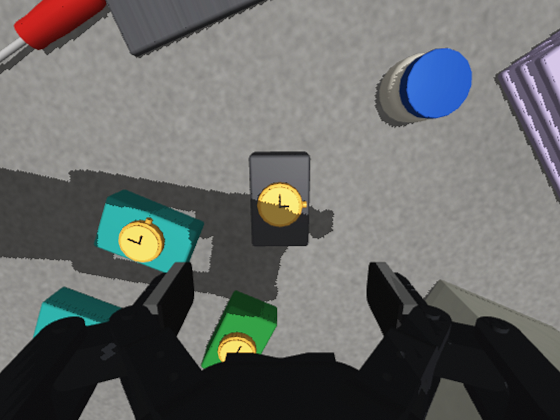

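The wrist view shows the holder at (279,197), centred between the fingers and aligned. I descend and grip.

Emit:
{"name": "servo_tool", "arguments": {"increments": [{"travel": [1,-0.8,40],"delta_rot": [0,0,-0.007],"jaw": 0},{"travel": [1.3,-0.8,80],"delta_rot": [0,0.002,-0.007],"jaw": 0},{"travel": [1.3,-0.8,120],"delta_rot": [0,0.002,-0.007],"jaw": 0},{"travel": [1.3,-0.8,145],"delta_rot": [0,0.002,-0.007],"jaw": 0},{"travel": [1.3,-0.8,157],"delta_rot": [0,0.002,-0.007],"jaw": 0},{"travel": [1.3,-0.8,157],"delta_rot": [0,0.002,-0.007],"jaw": 60},{"travel": [1.3,-0.8,157],"delta_rot": [0,0.002,-0.007],"jaw": 255},{"travel": [1.3,-0.8,157],"delta_rot": [0,0.002,-0.007],"jaw": 255},{"travel": [1.3,-0.8,157],"delta_rot": [0,0.002,-0.007],"jaw": 255},{"travel": [1.3,-0.8,157],"delta_rot": [0,0.002,-0.007],"jaw": 255},{"travel": [1.3,-0.8,157],"delta_rot": [0,0.002,-0.007],"jaw": 255}], "newtons": 40}}

```text
t: 2.05
ee_pos: [0.4873, -0.3636, 0.0068]
ee_rot: [2.737, 1.53, 0.003]
force: [-0.6, -0.9, 5.6]
finger_gap: 0.0551
grasp_force: 46.0
```

```bash
python3 -c "
from h import *
to(.47,-.16,.20,-11)"
```

```text
travel [ 164.2 -120.2 -194.1] drot [ 0.0058  0.0019 -0.3595] ee [ 0.4873 -0.3636  0.0068] t 2.05 gap 0.0551
```

Emit:
{"name": "servo_tool", "arguments": {"increments": [{"travel": [0,0,-30],"delta_rot": [0,0,0],"jaw": 255},{"travel": [0,0,-75],"delta_rot": [0,0,0],"jaw": 255},{"travel": [10,-7,-115],"delta_rot": [0.002,0.001,-0.02],"jaw": 255},{"travel": [40,-29,-150],"delta_rot": [0.003,0.002,-0.09],"jaw": 255},{"travel": [75,-55,-180],"delta_rot": [0.005,0.002,-0.18],"jaw": 255},{"travel": [110,-80,-194],"delta_rot": [0.006,0.002,-0.26],"jaw": 255},{"travel": [145,-105,-194],"delta_rot": [0.006,0.002,-0.33],"jaw": 255},{"travel": [164,-120,-194],"delta_rot": [0.006,0.002,-0.36],"jaw": 255},{"travel": [164,-120,-194],"delta_rot": [0.006,0.002,-0.36],"jaw": 255},{"travel": [164,-120,-194],"delta_rot": [0.006,0.002,-0.36],"jaw": 255}]}}

```text
t: 3.05
ee_pos: [0.4694, -0.1593, 0.1981]
ee_rot: [-2.419, -1.997, 0.001]
force: [0.2, -1.2, -1.1]
finger_gap: 0.0558
grasp_force: 45.2
```

```bash
python3 - <<'E'
from h import *
c=cap('wrist');np.savez('w.npz',**c);cv2.imwrite('pics/w2.png',c['color']);w=cloud(c)
z=w[...,2];V=c['color'].max(2);H,S,_=cv2.split(cv2.cvtColor(c['color'],cv2.COLOR_BGR2HSV))
m=(H>100)&(H<130)&(S>120)&(z>.028)&(z<.038)
p=w[m];print('blue',len(p),p.min(0),p.max(0),cv2.minAreaRect((p[:,:2]*1000).astype(np.float32)))
m=(z>.068)&(z<.08)&(V<90);n,l,st,ce=cv2.connectedComponentsWithStats(m.astype(np.uint8))
for k in range(1,n):
    if st[k,4]>100: p=w[l==k];print('handle',ce[k],st[k,4],p.mean(0),cv2.minAreaRect((p[:,:2]*1000).astype(np.float32)))
to(.519,-.049,.1,-11)
E
```

```text
blue 1381 [ 0.47358095 -0.10657157  0.02802217] [0.64839154 0.01142639 0.03677606] ((561.7623901367188, -56.32227325439453), (107.8813247680664, 161.05224609375), 78.63994598388672)
handle [426.47838617  15.58213256] 347 [ 0.61085862 -0.03095243  0.07396971] ((613.9439086914062, -31.542247772216797), (8.975885391235352, 36.53339767456055), 51.08802795410156)
handle [309.60557769 174.96812749] 251 [ 0.5004065  -0.13834204  0.07382965] ((500.4482421875, -138.402587890625), (7.452353477478027, 24.730323791503906), 79.36019897460938)
travel [118.1  27.8  98.2] drot [-0.0039 -0.0023  0.0003] ee [ 0.4695 -0.16    0.198 ] t 3.1 gap 0.0553
```

View pics/w2.png

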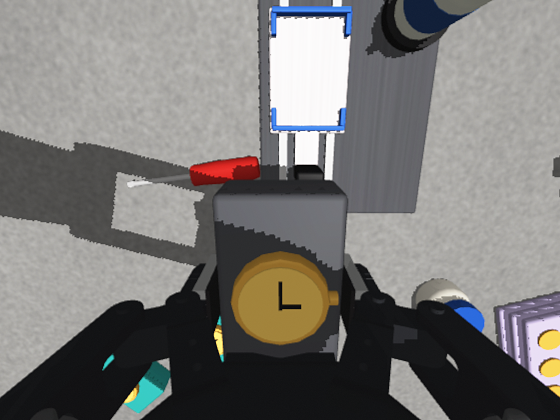

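The nest's blue frame spans (270–352, 8–130) and the handle is at (308,172). The holder is held squarely, watch at (280,297).

```bash
python3 - <<'E'
from h import *
c=dict(np.load('w.npz'));w=cloud(c);z=w[...,2]
H,S,V=cv2.split(cv2.cvtColor(c['color'],cv2.COLOR_BGR2HSV))
m=(H>100)&(H<130)&(S>120)&(z>.027)&(z<.038);m[:,:262]=0;m[:,360:]=0;m[135:]=0
r=cv2.minAreaRect((w[m][:,:2]*1000).astype(np.float32));print('nest outer',r,np.median(z[m]))
s=bot.observe();M=R.from_rotvec(s['ee_rot']).as_matrix()
t=(w-s['ee_pos'])@M
m=(S<90)&(z>.18)&(t[...,2]>-.035)&(t[...,2]<-.02);m[:180]=0;m[370:]=0;m[:,:205]=0;m[:,355:]=0
q=t[m];print('block top tool z',np.median(q[:,2]),'x max',np.percentile(q[:,0],99.5),'y',np.percentile(q[:,1],[.5,99.5]))
e=[];
m=(H>12)&(H<30)&(S>120)&(z>.18);m[:, :225]=0;m[:,345:]=0;m[240:,:][:0]=0
q=t[m];q=q[q[:,2]<np.percentile(q[:,2],20)+.004];print('watch',len(q),np.median(q[:,2]),np.percentile(q,[1,99],axis=0).mean(0))
E
```

```text
nest outer ((518.6867065429688, -47.73137283325195), (107.80825805664062, 73.52130889892578), 78.83938598632812) 0.03360252365720201
block top tool z -0.027856369149583848 x max 0.04602644953630594 y [-0.03126896  0.03036364]
watch 6652 -0.037710987032837526 [ 1.79936577e-03  6.28048841e-05 -3.69258894e-02]
```

```bash
python3 -c "
from h import *
to(.5185,-.0487,.055,-11.2)"
```

```text
travel [118.2  27.5 143.2] drot [-0.0039 -0.0023  0.0037] ee [ 0.4695 -0.16    0.198 ] t 3.1 gap 0.0553
```

Emit:
{"name": "servo_tool", "arguments": {"increments": [{"travel": [35,8,0],"delta_rot": [-0.002,-0.001,0.002],"jaw": 255},{"travel": [75,18,0],"delta_rot": [-0.004,-0.002,0.004],"jaw": 255},{"travel": [110,26,5],"delta_rot": [-0.004,-0.002,0.004],"jaw": 255},{"travel": [118,27.5,40],"delta_rot": [-0.004,-0.002,0.004],"jaw": 255},{"travel": [118,27.5,80],"delta_rot": [-0.004,-0.002,0.004],"jaw": 255},{"travel": [118,27.5,120],"delta_rot": [-0.004,-0.002,0.004],"jaw": 255},{"travel": [118,27.5,143],"delta_rot": [-0.004,-0.002,0.004],"jaw": 255},{"travel": [118,27.5,143],"delta_rot": [-0.004,-0.002,0.004],"jaw": 255},{"travel": [118,27.5,143],"delta_rot": [-0.004,-0.002,0.004],"jaw": 255}]}}

```text
t: 4.0
ee_pos: [0.5189, -0.0495, 0.0554]
ee_rot: [-2.429, -1.992, -0.0]
force: [0.8, -0.1, -1.1]
finger_gap: 0.0551
grasp_force: 45.1
```

```bash
python3 -c "
from h import *
to(.5185,-.0487,.028,-11.2)
c=cap('wrist');w=cloud(c);z=w[...,2]
H,S,V=cv2.split(cv2.cvtColor(c['color'],cv2.COLOR_BGR2HSV))
m=(H>100)&(H<130)&(S>120)&(z>.027)&(z<.038)
cv2.imwrite('pics/w3.png',np.hstack([c['color'],cap('scene')['color'][200:300,260:360].repeat(2,0).repeat(2,1)[:, :200].copy() if 0 else c['color'][:, :1]]))
n,l,st,ce=cv2.connectedComponentsWithStats(m.astype(np.uint8))
for k in range(1,n):
  if st[k,4]>60:p=w[l==k];print(st[k],cv2.minAreaRect((p[:,:2]*1000).astype(np.float32)))
"
```

```text
travel [ 0.7 -0.5 27.4] drot [-0.0003 -0.0006 -0.0016] ee [ 0.5189 -0.0495  0.0554] t 4.0 gap 0.0551
[ 214  154  132   38 1743] ((527.1559448242188, -4.924407958984375), (21.03734588623047, 74.01997375488281), 79.0279541015625)
```

View pics/w3.png

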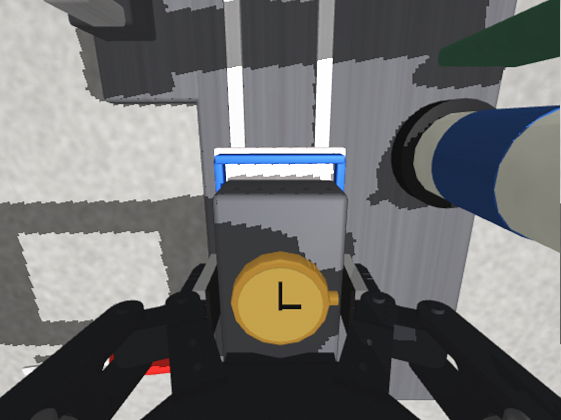

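The frame's far end is at (280,160), centred ahead of the holder. I lower it and release with a small opening.

Emit:
{"name": "servo_tool", "arguments": {"increments": [{"travel": [0.9,-0.4,8],"delta_rot": [0,0,-0.002],"jaw": 255},{"travel": [0.9,-0.4,16],"delta_rot": [0,0,-0.002],"jaw": 255},{"travel": [0.9,-0.4,22],"delta_rot": [0,0,-0.002],"jaw": 255},{"travel": [0.9,-0.4,26],"delta_rot": [0,0,-0.002],"jaw": 255},{"travel": [0.9,-0.4,27.5],"delta_rot": [0,0,-0.002],"jaw": 255},{"travel": [0.9,-0.4,27.5],"delta_rot": [0,0,-0.002],"jaw": 255}]}}

```text
t: 4.65
ee_pos: [0.5183, -0.0475, 0.0288]
ee_rot: [-2.425, -1.997, -0.001]
force: [-3.2, 1.4, 4.5]
finger_gap: 0.0552
grasp_force: 45.9
```

Emit:
{"name": "servo_tool", "arguments": {"increments": [{"travel": [0,0,0],"delta_rot": [0,0,0],"jaw": 45},{"travel": [0,0,0],"delta_rot": [0,0,0],"jaw": 45},{"travel": [0,0,0],"delta_rot": [0,0,0],"jaw": 45},{"travel": [0,0,-10],"delta_rot": [0,0,0],"jaw": 45},{"travel": [0,0,-35],"delta_rot": [0,0,0],"jaw": 45},{"travel": [0,0,-75],"delta_rot": [0,0,0],"jaw": 45},{"travel": [0,0,-115],"delta_rot": [0,0,0],"jaw": 45},{"travel": [0,0,-155],"delta_rot": [0,0,0],"jaw": 45},{"travel": [0,0,-195],"delta_rot": [0,0,0],"jaw": 45},{"travel": [0,0,-210],"delta_rot": [0,0,0],"jaw": 45},{"travel": [0,0,-210],"delta_rot": [0,0,0],"jaw": 45}]}}

```text
t: 5.75
ee_pos: [0.5196, -0.048, 0.2416]
ee_rot: [2.422, 1.993, 0.008]
force: [0.5, 0.1, -0.0]
finger_gap: 0.0703
grasp_force: 0.0
```

```bash
python3 - <<'E'
from h import *
c=cap('wrist');w=cloud(c);z=w[...,2]
H,S,V=cv2.split(cv2.cvtColor(c['color'],cv2.COLOR_BGR2HSV))
m=(H>12)&(H<30)&(S>120)&(z>.055)&(z<.075);p=w[m];print('watch',len(p),np.percentile(p,[1,99],axis=0).mean(0),np.percentile(p[:,2],[50,95]))
m=(z>.05)&(z<.061)&(S<90);m&=(np.hypot(w[...,0]-.5187,w[...,1]+.048)<.06);p=w[m];print(cv2.minAreaRect((p[:,:2]*1000).astype(np.float32)),np.median(p[:,2]),p[:,2].std())
red=((H<8)|(H>172))&(S>130)&(z>.165);p=w[red]
if len(p):print('cap',len(p),np.percentile(p,[1,99],axis=0))
for n,bx in(('scene',(332,215,356,235)),('side',(330,188,348,206))):
    c=cap(n);w=cloud(c);H,S,V=cv2.split(cv2.cvtColor(c['color'],cv2.COLOR_BGR2HSV));m=((H<8)|(H>172))&(S>130)&(w[...,2]>.183);x0,y0,x1,y1=bx
    mm=np.zeros_like(m);mm[y0:y1,x0:x1]=m[y0:y1,x0:x1];p=w[mm][:,:2]
    (cx,cy),r=cv2.minEnclosingCircle((p*1000).astype(np.float32));print(n,len(p),cx,cy,r,p.mean(0))
to(.6265,-.0165,.2)
E
```

```text
watch 950 [0.4343472  0.05363262 0.0647157 ] [0.06536138 0.07084253]
((518.1055297851562, -46.21186828613281), (88.8061752319336, 56.130889892578125), 79.04255676269531) 0.05639491605046698 0.0009086656878821519
cap 2203 [[ 0.60251782 -0.02935302  0.17165713]
 [ 0.63974192 -0.00130657  0.19214408]]
scene 87 622.697265625 -16.494558334350586 19.996118545532227 [ 0.62716006 -0.01809301]
side 74 623.0728759765625 -16.33377456665039 18.48280906677246 [ 0.62526847 -0.0190361 ]
travel [ 51.4 101.4  35.1] drot [-0.004  -0.0009 -0.    ] ee [ 0.5172 -0.0475  0.2355] t 5.9 gap 0.0703
```

The holder sits flat (top at 56 mm) and centred to within about 1.5 mm. Next is the cap at (0.625, -0.0153).

```bash
python3 -c "
from h import *
to(.625,-.0153,.2)"
```

```text
travel [52.3 99.7 35.1] drot [-0.004  -0.0009 -0.    ] ee [ 0.5172 -0.0475  0.2355] t 5.9 gap 0.0703
```

Emit:
{"name": "servo_tool", "arguments": {"increments": [{"travel": [20,40,0],"delta_rot": [-0.004,0,0],"jaw": 255},{"travel": [40,75,0],"delta_rot": [-0.004,0,0],"jaw": 255},{"travel": [52,100,0],"delta_rot": [-0.004,0,0],"jaw": 255},{"travel": [52,100,10],"delta_rot": [-0.004,0,0],"jaw": 255},{"travel": [52,100,10],"delta_rot": [-0.004,0,0],"jaw": 255},{"travel": [52,100,10],"delta_rot": [-0.004,0,0],"jaw": 255}]}}

```text
t: 6.5
ee_pos: [0.6249, -0.016, 0.2258]
ee_rot: [-2.426, -1.996, 0.0]
force: [1.1, 0.1, -0.2]
finger_gap: -0.0001
grasp_force: 0.0
```

```bash
python3 -c "
from h import *
to(.625,-.0153,.182)"
```

```text
travel [ 0.7 -0.  43.8] drot [-0.0003 -0.0003 -0.    ] ee [ 0.6249 -0.016   0.2258] t 6.5 gap -0.0001
```

Emit:
{"name": "servo_tool", "arguments": {"increments": [{"travel": [0.5,0,20],"delta_rot": [0,0,0],"jaw": 255},{"travel": [0.5,0,34],"delta_rot": [0,0,0],"jaw": 255},{"travel": [0.5,0,39],"delta_rot": [0,0,0],"jaw": 255},{"travel": [0.5,0,43],"delta_rot": [0,0,0],"jaw": 255},{"travel": [0.5,0,45],"delta_rot": [0,0,0],"jaw": 255},{"travel": [0.5,0,45],"delta_rot": [0,0,0],"jaw": 255},{"travel": [0.5,0,45],"delta_rot": [0,0,0],"jaw": 255}]}}

```text
t: 7.2
ee_pos: [0.6268, -0.0155, 0.1842]
ee_rot: [2.423, 1.994, 0.007]
force: [-4.3, -1.2, 5.1]
finger_gap: -0.0002
grasp_force: 2.1
```

Emit:
{"name": "servo_tool", "arguments": {"increments": [{"travel": [0,0,3],"delta_rot": [0,0,0],"jaw": 255},{"travel": [0,0,4],"delta_rot": [0,0,0],"jaw": 255},{"travel": [0,0,4],"delta_rot": [0,0,0],"jaw": 255},{"travel": [0,0,4],"delta_rot": [0,0,0],"jaw": 255}]}}

```text
t: 7.6
ee_pos: [0.6272, -0.0155, 0.182]
ee_rot: [2.421, 1.993, 0.009]
force: [-6.0, 0.6, 9.9]
finger_gap: 0.0
grasp_force: 5.3
```

The cap is right down (z 0.182, force 9.9 N). I retreat and head for the shuttle handle.

Emit:
{"name": "servo_tool", "arguments": {"increments": [{"travel": [0,0,-15],"delta_rot": [0,0,0],"jaw": 255},{"travel": [0,0,-45],"delta_rot": [0,0,0],"jaw": 255},{"travel": [0,0,-60],"delta_rot": [0,0,0],"jaw": 255},{"travel": [0,0,-60],"delta_rot": [0,0,0],"jaw": 255}]}}

```text
t: 8.0
ee_pos: [0.6281, -0.0154, 0.2425]
ee_rot: [2.419, 1.992, 0.013]
force: [0.5, -0.4, -0.1]
finger_gap: 0.0003
grasp_force: 0.0
```

```bash
python3 -c "
from h import *
to(.4999,-.1429,.13,-11.1)"
```

```text
travel [-149.9 -102.6  111.1] drot [ 0.0113 -0.0016  0.0004] ee [ 0.6281 -0.0154  0.2425] t 8.0 gap 0.0003
```

Emit:
{"name": "servo_tool", "arguments": {"increments": [{"travel": [-32,-22,0],"delta_rot": [0.01,-0.002,0],"jaw": 255},{"travel": [-66,-45,0],"delta_rot": [0.01,-0.002,0],"jaw": 255},{"travel": [-100,-68,20],"delta_rot": [0.01,-0.002,0],"jaw": 120},{"travel": [-130,-89,50],"delta_rot": [0.01,-0.002,0],"jaw": 120},{"travel": [-150,-102.5,90],"delta_rot": [0.01,-0.002,0],"jaw": 120},{"travel": [-150,-102.5,111],"delta_rot": [0.01,-0.002,0],"jaw": 120},{"travel": [-150,-102.5,111],"delta_rot": [0.01,-0.002,0],"jaw": 120},{"travel": [-150,-102.5,111],"delta_rot": [0.01,-0.002,0],"jaw": 120}]}}

```text
t: 8.8
ee_pos: [0.4974, -0.1427, 0.1269]
ee_rot: [-2.422, -1.993, 0.008]
force: [-0.1, -0.2, 0.1]
finger_gap: 0.0453
grasp_force: 0.0
```

```bash
python3 - <<'E'
from h import *
to(.4999,-.1429,.048,-11.1)
c=cap('wrist');w=cloud(c);z=w[...,2];V=c['color'].max(2)
m=(z>.068)&(z<.08)&(V<90)&(np.hypot(w[...,0]-.5,w[...,1]+.143)<.025);p=w[m];print(len(p),cv2.minAreaRect((p[:,:2]*1000).astype(np.float32)) if len(p) else 0)
c=cap('side');w=cloud(c);m=(w[...,2]>.18)&(np.hypot(w[...,0]-.625,w[...,1]+.0153)<.016);print('cap z',np.percentile(w[m][:,2],[50,90]))
E
```

```text
travel [ 0.3  3.1 78.8] drot [-0.0069  0.0007  0.0003] ee [ 0.4974 -0.1427  0.1269] t 8.8 gap 0.0453
807 ((499.9236145019531, -142.26657104492188), (15.761271476745605, 25.798105239868164), 80.0367431640625)
cap z [0.18865514 0.1912375 ]
```

Emit:
{"name": "servo_tool", "arguments": {"increments": [{"travel": [0.8,3,30],"delta_rot": [-0.007,0,0],"jaw": 120},{"travel": [0.8,3,60],"delta_rot": [-0.007,0,0],"jaw": 120},{"travel": [0.8,3,78],"delta_rot": [-0.007,0,0],"jaw": 120},{"travel": [0.8,3,78],"delta_rot": [-0.007,0,0],"jaw": 255},{"travel": [0.8,3,78],"delta_rot": [-0.007,0,0],"jaw": 255},{"travel": [0.8,3,78],"delta_rot": [-0.007,0,0],"jaw": 255},{"travel": [0.8,3,78],"delta_rot": [-0.007,0,0],"jaw": 255}], "newtons": 25}}

```text
t: 9.6
ee_pos: [0.5005, -0.1422, 0.0495]
ee_rot: [2.424, 1.996, 0.001]
force: [1.6, 0.8, -8.9]
finger_gap: 0.0256
grasp_force: 31.9
```

```bash
python3 -c "
from h import *
s=bot.observe();print(s['force'],s['grasp_force']);x,y,z=s['ee_pos']
to(x+.145*.1925,y+.145*.981,z)"
```

```text
[ 1.57034296  0.78040213 -8.86320489] 31.93873107433319
travel [ 1.45e+02  1.00e-01 -1.00e-01] drot [ 0.0017  0.0004 -0.    ] ee [ 0.5005 -0.1422  0.0495] t 9.6 gap 0.0256
```

Emit:
{"name": "servo_tool", "arguments": {"increments": [{"travel": [6,0,0],"delta_rot": [0,0,0],"jaw": 255},{"travel": [16,0,0],"delta_rot": [0,0,0],"jaw": 255},{"travel": [28,0,0],"delta_rot": [0,0,0],"jaw": 255},{"travel": [40,0,0],"delta_rot": [0,0,0],"jaw": 255},{"travel": [52,0,0],"delta_rot": [0,0,0],"jaw": 255},{"travel": [64,0,0],"delta_rot": [0,0,0],"jaw": 255},{"travel": [76,0,0],"delta_rot": [0,0,0],"jaw": 255},{"travel": [88,0,0],"delta_rot": [0,0,0],"jaw": 255},{"travel": [100,0,0],"delta_rot": [0,0,0],"jaw": 255},{"travel": [110,0,0],"delta_rot": [0,0,0],"jaw": 255},{"travel": [118,0,0],"delta_rot": [0,0,0],"jaw": 255},{"travel": [124,0,0],"delta_rot": [0,0,0],"jaw": 255},{"travel": [124,0,0],"delta_rot": [0,0,0],"jaw": 255}]}}

```text
t: 10.9
ee_pos: [0.5246, -0.0194, 0.0495]
ee_rot: [2.424, 1.997, 0.004]
force: [4.9, 0.7, -9.4]
finger_gap: 0.0256
grasp_force: 32.0
```

Emit:
{"name": "servo_tool", "arguments": {"increments": [{"travel": [3,0,0],"delta_rot": [0,0,0],"jaw": 255},{"travel": [6,0,0],"delta_rot": [0,0,0],"jaw": 255},{"travel": [9,0,0],"delta_rot": [0,0,0],"jaw": 255},{"travel": [11,0,0],"delta_rot": [0,0,0],"jaw": 255},{"travel": [11,0,0],"delta_rot": [0,0,0],"jaw": 255}]}}

```text
t: 11.4
ee_pos: [0.526, -0.0122, 0.0495]
ee_rot: [2.422, 1.993, -0.005]
force: [3.2, -8.6, -7.2]
finger_gap: 0.0256
grasp_force: 32.1
```

Emit:
{"name": "servo_tool", "arguments": {"increments": [{"travel": [3,0,0],"delta_rot": [0,0,0],"jaw": 255},{"travel": [5,0,0],"delta_rot": [0,0,0],"jaw": 255},{"travel": [5,0,0],"delta_rot": [0,0,0],"jaw": 255}]}}

```text
t: 11.7
ee_pos: [0.5261, -0.0121, 0.0496]
ee_rot: [2.419, 1.988, -0.017]
force: [-0.1, -20.0, -7.4]
finger_gap: 0.0256
grasp_force: 32.2
```

The shuttle is on its home stop (20 N with no further motion). I release it and rise.

Emit:
{"name": "servo_tool", "arguments": {"increments": [{"travel": [-5,0,0],"delta_rot": [0,0,0],"jaw": 255},{"travel": [-6,0,0],"delta_rot": [0,0,0],"jaw": 120},{"travel": [-6,0,0],"delta_rot": [0,0,0],"jaw": 120},{"travel": [-6,0,0],"delta_rot": [0,0,0],"jaw": 120},{"travel": [-6,0,-25],"delta_rot": [0,0,0],"jaw": 120},{"travel": [-6,0,-65],"delta_rot": [0,0,0],"jaw": 120},{"travel": [-6,0,-105],"delta_rot": [0,0,0],"jaw": 120},{"travel": [-6,0,-145],"delta_rot": [0,0,0],"jaw": 255},{"travel": [-6,0,-185],"delta_rot": [0,0,0],"jaw": 255},{"travel": [-6,0,-225],"delta_rot": [0,0,0],"jaw": 255},{"travel": [-6,0,-235],"delta_rot": [0,0,0],"jaw": 255},{"travel": [-6,0,-235],"delta_rot": [0,0,0],"jaw": 255}]}}

```text
t: 12.9
ee_pos: [0.5265, -0.0104, 0.2874]
ee_rot: [2.42, 1.994, 0.006]
force: [0.0, 0.5, -0.2]
finger_gap: -0.0004
grasp_force: 0.0
```

```bash
python3 - <<'E'
from h import *
c=cap('scene');w=cloud(c);z=w[...,2];V=c['color'].max(2)
sub=np.zeros(z.shape,bool);sub[155:192,300:335]=1
m=sub&(V<70)&(z>.2)&(z<.26);p=w[m];print('pad',cv2.minAreaRect((p[:,:2]*1000).astype(np.float32)),np.median(p,0))
m=(np.hypot(w[...,0]-.4999-.0262,w[...,1]+.0123)<.03)&(z>.066)&(z<.08);p=w[m];print('handle',len(p),p.mean(0) if len(p) else 0)
cv2.imwrite('pics/s2.png',cv2.resize(c['color'][140:290,240:390],(600,600),interpolation=2))
to(.487,.093,.26,-11.1)
E
```

```text
pad ((488.2311096191406, 81.92813873291016), (54.1572151184082, 35.6873893737793), 38.956607818603516) [0.48354664 0.07737696 0.22684101]
handle 39 [ 0.52794041 -0.01354577  0.07379624]
travel [ 94.1 -57.8  24.5] drot [0.0023 0.0009 0.0009] ee [ 0.5257 -0.0104  0.2847] t 12.95 gap -0.0
```

View pics/s2.png

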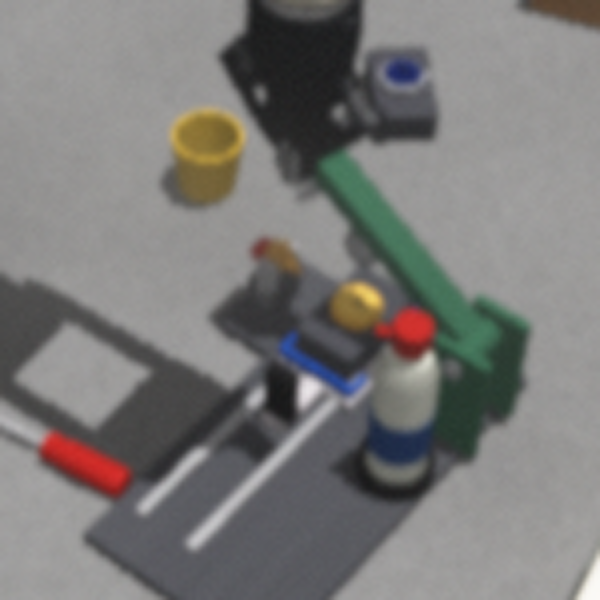

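The holder is home under the ram at crop (350,320), the handle is at its home end, and the gripper hides the pad. I move over the pad and follow its arc down.

Emit:
{"name": "servo_tool", "arguments": {"increments": [{"travel": [30,-19,0],"delta_rot": [0.002,0,0],"jaw": 255},{"travel": [65,-40,0],"delta_rot": [0.002,0,0],"jaw": 255},{"travel": [94,-58,5],"delta_rot": [0.002,0,0],"jaw": 255},{"travel": [94,-58,25],"delta_rot": [0.002,0,0],"jaw": 255},{"travel": [94,-58,25],"delta_rot": [0.002,0,0],"jaw": 255}]}}

```text
t: 13.45
ee_pos: [0.4841, 0.0934, 0.2536]
ee_rot: [-2.419, -1.996, 0.015]
force: [-0.1, -0.6, -1.0]
finger_gap: -0.0
grasp_force: 0.0
```

```bash
python3 - <<'E'
from h import *
to(.487,.093,.233,-11.1)
c=cap('side');w=cloud(c);z=w[...,2];H,S,V=cv2.split(cv2.cvtColor(c['color'],cv2.COLOR_BGR2HSV))
m=(V<70)&(z>.2)&(z<.25);m[:140]=0;m[185:]=0;m[:,:262]=0;m[:,300:]=0
p=w[m];print(len(p),cv2.minAreaRect((p[:,:2]*1000).astype(np.float32)))
b=dict(np.load('d0.npz'));w=cloud(b);V=b['color'].max(2);z=w[...,2];m=(V<70)&(z>.2)&(z<.25);m[:140]=0;m[185:]=0;m[:,:262]=0;m[:,300:]=0
p=w[m];print(len(p),cv2.minAreaRect((p[:,:2]*1000).astype(np.float32)),np.median(p,0))
E
```

```text
travel [ 0.3  3.1 20.6] drot [-0.0106  0.0039  0.0025] ee [0.4841 0.0934 0.2536] t 13.45 gap -0.0
331 ((488.8258361816406, 87.53397369384766), (53.219970703125, 73.90860748291016), 78.76051330566406)
313 ((487.0541076660156, 90.82329559326172), (52.721473693847656, 69.43345642089844), 85.37657928466797) [0.4798747  0.07627402 0.22841649]
```

Emit:
{"name": "servo_tool", "arguments": {"increments": [{"travel": [0,1,12],"delta_rot": [-0.01,0.004,0],"jaw": 255},{"travel": [0,0,21],"delta_rot": [-0.01,0.004,0],"jaw": 255},{"travel": [0,-6,34],"delta_rot": [-0.01,0.004,0],"jaw": 255},{"travel": [0,-14,47],"delta_rot": [-0.01,0.004,0],"jaw": 255},{"travel": [0,-21,61],"delta_rot": [-0.01,0.004,0],"jaw": 255},{"travel": [0,-28,76],"delta_rot": [-0.01,0.004,0],"jaw": 255},{"travel": [0,-33,91],"delta_rot": [-0.01,0.004,0],"jaw": 255},{"travel": [0,-37,107],"delta_rot": [-0.01,0.004,0],"jaw": 255},{"travel": [0,-40,120],"delta_rot": [-0.01,0.004,0],"jaw": 255},{"travel": [0,-40,120],"delta_rot": [-0.01,0.004,0],"jaw": 255}]}}

```text
t: 14.5
ee_pos: [0.4473, 0.0998, 0.1389]
ee_rot: [2.423, 1.992, 0.012]
force: [-0.9, 0.5, 5.2]
finger_gap: -0.0001
grasp_force: 2.9
```

Emit:
{"name": "servo_tool", "arguments": {"increments": [{"travel": [0,-1,8],"delta_rot": [0,0,0],"jaw": 255},{"travel": [0,-2,16],"delta_rot": [0,0,0],"jaw": 255},{"travel": [0,-2,24],"delta_rot": [0,0,0],"jaw": 255},{"travel": [0,-2,29],"delta_rot": [0,0,0],"jaw": 255},{"travel": [0,-2,32],"delta_rot": [0,0,0],"jaw": 255},{"travel": [0,-2,32],"delta_rot": [0,0,0],"jaw": 255}]}}

```text
t: 15.1
ee_pos: [0.4453, 0.1004, 0.1095]
ee_rot: [2.423, 1.993, 0.011]
force: [-7.5, 0.9, 12.6]
finger_gap: 0.0
grasp_force: 6.2
```

Emit:
{"name": "servo_tool", "arguments": {"increments": [{"travel": [0,0,3],"delta_rot": [0,0,0],"jaw": 255},{"travel": [0,0,6],"delta_rot": [0,0,0],"jaw": 255},{"travel": [0,0,6],"delta_rot": [0,0,0],"jaw": 255},{"travel": [0,0,6],"delta_rot": [0,0,0],"jaw": 255}]}}

```text
t: 15.5
ee_pos: [0.4454, 0.1004, 0.1084]
ee_rot: [2.422, 1.993, 0.013]
force: [-16.1, -0.9, 34.4]
finger_gap: -0.0001
grasp_force: 17.5
```

The lever is at its hard stop (34 N, no further motion). I ease off and retreat upward.

Emit:
{"name": "servo_tool", "arguments": {"increments": [{"travel": [0,0,-6],"delta_rot": [0,0,0],"jaw": 255},{"travel": [0,0,-14],"delta_rot": [0,0,0],"jaw": 255},{"travel": [0,0,-24],"delta_rot": [0,0,0],"jaw": 255},{"travel": [0,0,-50],"delta_rot": [0,0,0],"jaw": 255},{"travel": [0,0,-90],"delta_rot": [0,0,0],"jaw": 255},{"travel": [-30,-30,-130],"delta_rot": [0,0,0],"jaw": 255},{"travel": [-70,-50,-150],"delta_rot": [0,0,0],"jaw": 255},{"travel": [-110,-70,-160],"delta_rot": [0,0,0],"jaw": 255},{"travel": [-150,-90,-160],"delta_rot": [0,0,0],"jaw": 255},{"travel": [-150,-90,-160],"delta_rot": [0,0,0],"jaw": 255},{"travel": [-150,-90,-160],"delta_rot": [0,0,0],"jaw": 255}]}}

```text
t: 16.6
ee_pos: [0.3269, -0.0304, 0.2599]
ee_rot: [2.425, 1.988, 0.014]
force: [0.2, 0.5, -0.0]
finger_gap: 0.0001
grasp_force: 0.0
```

```bash
python3 - <<'E'
from h import *
c=cap('side');d=cap('scene');cv2.imwrite('pics/f.png',np.hstack([cv2.resize(c['color'][140:310,220:370],(390,442),interpolation=2),cv2.resize(d['color'][140:310,240:390],(390,442),interpolation=2)]))
E
```

```text
(no output)
```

View pics/f.png

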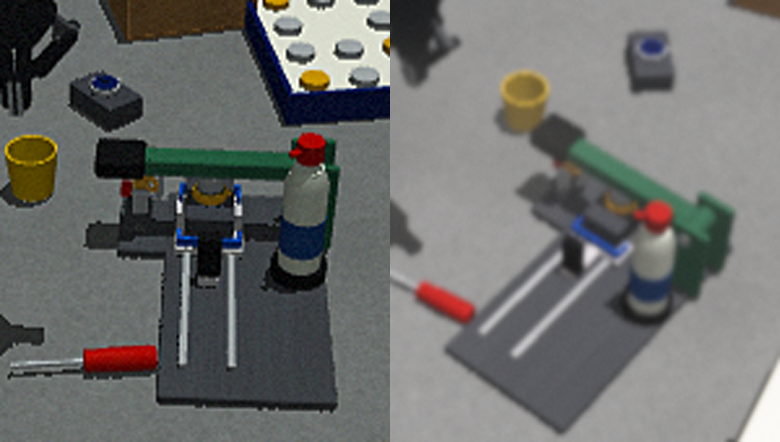

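The lever is level and held (pad at (120,158) left, robot clear), the shuttle is home with the watch under the ram, and the cap is up. I hand in.

```bash
python3 -c "
from rig import bot
print(bot.sign_off())"
```

```text
the job is handed in; nothing more can be done
None
```

The job is handed in, though no verdict came back: the gold watch's holder is in the nest, the cap was pressed right down and came back up, the shuttle is home, and the lever is held down by its catch with the robot clear.

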